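# Present a filter frame to the inspection camera

### The job

Take the round filter frame off its hook on the drying stand and hold it up to the inspection camera: its round screen centred on the lens's line of sight with 10 cm between lens and screen, square to the lens (the camera head is tilted down, so lean the frame to match) and its grip tab uppermost. Finish while the gripper is still holding it there in the air, motionless and touching nothing else. Leave the other two frames hanging on their hooks, and do not shift the camera's aim or disturb the things lying on the bench.

Things in the scene. Friction and masses are not known exactly. Their poses are not given: they have to be found in the camera images.
- round_frame: Steel filter frame with a ROUND screen, 80-170 g, hanging on one of three hooks. Flat: x axis normal to it (both faces alike), y across, z up. Origin: middle of the underside of the bar resting on the hook (bar z 0 to 8 mm, 44 wide in y, 8 thick). Above it the grip tab. Below it the hanging slot, 30 wide, z 0 to -30; bar to -38; round rim 60 across, 10 thick, centre z = -66, lowest point -96.
- round_screen (a point): Centre of the round screen, 66 mm below the round frame's origin; axes as round_frame's.
- round_tab (a point): Middle of the round frame's grip tab, 32 mm above its origin, a good grip point (fingers closing along the frame's x). The tab is 8 mm thick (x), 26 wide (y), from 8 to 50 mm above the frame's origin. Keep the fingertips 8 mm or more above that origin, clear of the hook.
- square_frame: Steel frame with a SQUARE 56 mm screen, on another hook. On top it has the same upright grip tab and hanging slot as the round frame. Leave it hanging. Origin and axes as for the round frame.
- strip_paddle: Steel holder with a narrow strip (18 mm wide, 60 mm long) in place of a screen, on another hook. On top it has the same upright grip tab and hanging slot as the round frame. Leave it hanging. Origin and axes as for the round frame.
- drying_stand: Fixed steel stand: drip tray 115x340 mm, 14 high; rail 180 high. Origin at bench level under the rail's middle; x points from hook tips to rail, y along it. Three 6 mm bar hooks at y = -110, 0, 110 point to -x; saddle x = -58, top 173 above bench; tip at x = -78, 6 mm above saddle top. To take off: raise a frame 18 mm, draw it level 50 mm or more along -x. Frames hang plumb, x axes parallel.
- camera_stand: Fixed inspection camera stand: base plate 110 by 110 mm, column and yoke. Origin at bench height below the head's hinge, which is 210 mm above the bench; its -x side is the front. Swapped left/right with the drying stand at random, and turned.
- camera_head: Camera head, a box 60 by 50 by 46 mm with a lens on its -x face, in the yoke of the camera stand and tilted down by 0.12 to 0.45 rad on a stiff hinge. Origin at its centre, on the hinge; -x axis is the line of sight, y across, z the head's up.
- lens (a point): Middle of the lens's front face, 50 mm from the head's centre along its -x; axes as camera_head's. The camera looks along -x; the screen's centre belongs at (-100, 0, 0) mm in this frame, the filter frame's x axis along this x axis (either way round) and its z along this z.
- filter_cap_2: Bystander: white ribbed screw cap, 50 mm across, 44 mm high, standing on the bench. Origin under its centre.
- filter_cap_3: Bystander: white ribbed screw cap, 51 mm across, 44 mm high, standing on the bench. Origin under its centre.
- petri_1: Bystander: shallow dish, 60 mm across, 14 mm high, on the bench. Origin under its centre.
- syringe: Bystander: plastic syringe lying on the bench, 145 mm long, 26 mm high. Origin under its centre.
- sample_bottle_3: Bystander: capped sample bottle, 49 mm across, 98 mm high, standing on the bench. Origin under its centre.
There are look-alikes about, which are no part of the job. Leave any blue or pink look-alike of the round_frame alone.

How it is judged:
By the outcome, as a careful person would: the job done as asked, in the order asked, and still so for the second after the job is handed in, while the arm keeps its last pose, push and grip.
It also fails if it takes over 48 s, if anything falls off the work surface, if the arm or the gripper's body presses on something with over 40 N, if the wrist force passes 120 N, or if a joint passes its speed limit or range.

### The arm

A 6-joint arm with a two-finger parallel gripper is mounted at the origin on a cart in front of the work surface, level with it; the furniture and walls round the work are solid. World frame = base frame: x ahead of the robot, y to its left, z up, the work surface at z = 0. Lengths are in m, angles in rad, forces in N, time in s.
With the tool pointing down it reaches from about 0.25 to 0.725 m from the base axis. Payload 4 kg.
Tool frame: the origin (TCP) lies midway between the tips of the shut fingers; the grasp point (between the pads) lies 19 mm behind it; z points along the fingers, y is the line along which they close (so a half turn about z gives the same grasp; the last joint's range is limited). The gripper opens to 85 mm and grips with 20 to 120 N. Pads are 22 mm wide; open, the fingers measure 114 mm over their backs; the gripper's body (76 mm by 85 mm) begins 54 mm behind the grasp point. The pads swing forward as they close: fully open they stand 13 mm farther back than shut.
Start: joints at [-1.277, 0.241, 0.005, 1.335, 0, 1.571], TCP at [0.145, -0.479, 0.231] pointing down, gripper open.
Joint ranges: [-2.72, 2.72], [-1.05, 1.87], [-1.09, 1.28], [-1.99, 2.15], [-1.42, 1.44], [-3.14, 3.14]. Speed limits (rad/s): [2.79, 2.79, 3.14, 3.14, 3.14, 3.14].

### API

Orientations are given as a unit quaternion [x, y, z, w].
In Python, from workcell import get_obs, imaging, workorder gives the robot as it stands.
- The arm moves only by the tool drive_effector, called after "Request:" by a JSON object that holds its "name" and its "arguments". Schema: {"type":"object","properties":{"increments":{"type":"string"},"only":{"type":"string"},"quiet":{"type":"boolean"},"lines":{"type":"string"}},"required":["increments"],"additionalProperties":false}. increments is a string of 1 to 10 rows, one to a line, with the numbers parted by spaces; each row has 7 numbers: a rotation vector rx, ry, rz in rad, then dx, dy, dz in m, then the finger opening in m; each row is the pose to reach, as a shift and turn from the pose commanded when the call began, along the tool's axes at that moment; what a row does not reach only later rows make up. A row lasts 1/8 s, in which the tool goes at most 0.0625 m and 0.188 rad, less where a joint would pass 70% of its speed; a pose out of reach is approached as far as the arm can. The fingers move at their own pace and stop on an object; the grip force is fixed at half the most. Time passes only in rows, so rows that do not move let the fingers close. The tool returns the time, the measured TCP pose, the force, the opening and the grip force at its end. only (a regular expression) keeps the lines of the reply that match it, lines (a string "A,B") keeps lines A to B, and quiet returns only ok. Input that does not fit is refused with a message, and nothing moves.
- get_obs(): the state, without advancing time (a new reading comes with each control period).
- imaging.camera(name): name is "scene" or "top"; returns (picture, depth): 480x640x3 uint8, red, green, blue; 480x640 float32, m along the optical axis (not along the pixel's ray), 0 where there is no reading.
- imaging.calibration(name): a dict with "mtx" (3x3 intrinsics, pixels), "R" (3x3) and "t" (3): a world point X has camera coordinates R X + t. Camera axes: x right, y down, z forward; pixel columns grow to the right and rows downward; lengths in m; the calibration is good to about 2 mm. A picture is of the moment at which its call begins. calibration takes no time and is no camera call.
- workorder.job_done(): hands the job in; it is judged then, once.
The state is a dict: "clock": time; "joint_pos": joint angles; "joint_vel": joint speeds; "tau": joint torques, N m; "eef_pos": TCP position; "tool_rot": TCP orientation; "ft_force": force on the tool from outside, world axes, zero at the start; "ft_torque": the same for the moment, N m; "grip_width": finger opening in m; "grasp_force": force on a finger pad.
Only numpy, scipy, OpenCV 4.12 (cv2) and the standard library are available. Lean on these libraries where they do the work, as an engineer would, in place of code of your own. Each camera call takes 0.05 s, during which the arm holds its last target. There are 200 camera calls.

## Working session

There is one attempt and no reset: what is moved stays moved. The work goes in short steps, Python scripts to look and compute and a tool call to move; the robot and the scene stay as the last step left them, time stands still between calls to the robot, and variables do not carry over. Pictures are saved under pics/ and viewed, at most 10 in all, crops included, and the job is handed in when it is done.

```bash
mkdir -p pics; ls; python3 - <<'E'
from workcell import get_obs, imaging
import cv2,numpy as np
for n in ("scene","top"):
    p,d=imaging.camera(n); cv2.imwrite(f"pics/{n}0.png",p[:,:,::-1]); np.savez(f"{n}0.npz",p=p,d=d,**{k:np.array(v) for k,v in imaging.calibration(n).items()})
    c=imaging.calibration(n); print(n,c["mtx"],-np.array(c["R"]).T@c["t"],c["R"])
o=get_obs();print(o)
E
```

```text
pics
scene [[570.4840558    0.         319.78811551]
 [  0.         570.4840558  234.26253099]
 [  0.           0.           1.        ]] [ 0.01792918 -0.86124667  1.15631837] [[ 0.83470783 -0.55069163 -0.0012542 ]
 [-0.40163899 -0.60722078 -0.68554288]
 [ 0.37676115  0.57273174 -0.72803117]]
top [[601.98175816   0.         316.74752743]
 [  0.         601.98175816 245.52668801]
 [  0.           0.           1.        ]] [-0.13742646  0.24094305  1.47771805] [[-0.40748542 -0.91320921  0.00213715]
 [-0.79678756  0.35439124 -0.48942459]
 [ 0.44618966 -0.20113624 -0.872043  ]]
{'clock': 0.1, 'joint_pos': array([-1.27701446e+00,  2.41333622e-01,  3.86446897e-03,  1.33520556e+00,
       -1.48304574e-05,  1.57082020e+00]), 'joint_vel': array([-0.00117203, -0.00060807,  0.00387803,  0.00055268, -0.00078382,
        0.00051442]), 'tau': array([-9.13021559e-04, -3.73138547e+01,  2.53010398e+01,  1.08791786e-02,
        2.96559347e-05, -7.70425771e-06]), 'eef_pos': array([ 0.14461907, -0.47803807,  0.23050609]), 'tool_rot': array([ 9.89232221e-01,  1.46351392e-01, -1.44809593e-04, -9.27990315e-04]), 'ft_force': array([-0.45054363, -0.32412898,  0.13137254]), 'ft_torque': array([-0.01892669,  0.00427395, -0.01703268]), 'grasp_force': 0.0, 'grip_width': 0.08547062283653631}
```

View pics/scene0.png

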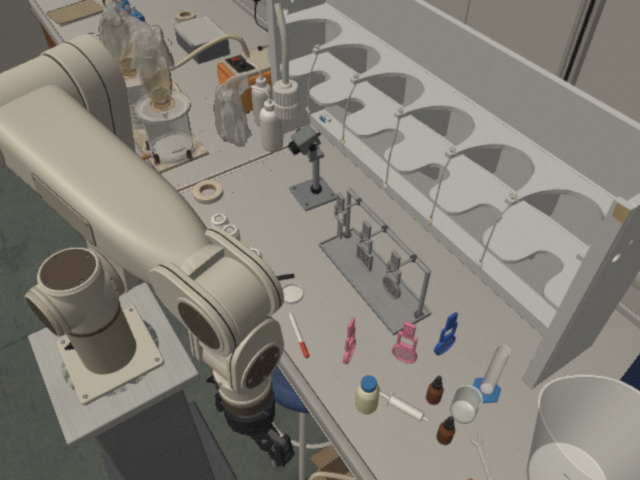

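View pics/top0.png

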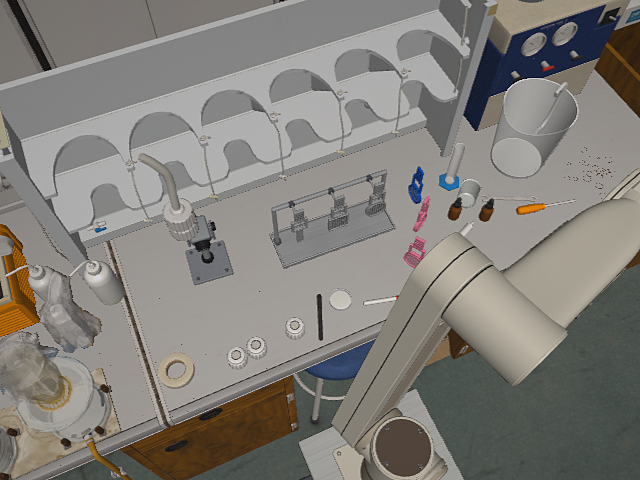

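The scene view shows the stand with three frames (about 345,210; 365,245; 393,275) and the camera head at (303,142). In the top view the frames are at (300,222), (338,208) and (377,195), with the head at (205,228). I'll enlarge these areas.

```bash
cat > h.py <<'E'
import numpy as np,cv2
def load(n): return np.load(n+".npz")
def world(f,u,v,z=None):
    K,R,t=f["mtx"],f["R"],f["t"].ravel(); d=f["d"][int(round(v)),int(round(u))] if z is None else z
    return R.T@(np.linalg.inv(K)@[u,v,1]*d-t)
def cloud(f):
    v,u=np.mgrid[:480,:640]; r=np.stack([u,v,np.ones_like(u)],-1)@np.linalg.inv(f["mtx"]).T
    return (r*f["d"][...,None]-f["t"].ravel())@f["R"]
def planeray(f,u,v,z):
    C=-f["R"].T@f["t"].ravel(); r=f["R"].T@np.linalg.inv(f["mtx"])@[u,v,1]; return C+r*(z-C[2])/r[2]
def proj(f,X):
    c=f["R"]@X+f["t"].ravel(); q=f["mtx"]@c; return q[:2]/q[2]
E
python3 - <<'E'
from h import *
def comp(n,boxes,out):
    p=load(n)["p"][:,:,::-1]; c=np.zeros((600,800,3),np.uint8); x=0
    for (u0,u1,v0,v1,s) in boxes:
        q=cv2.resize(p[v0:v1,u0:u1],None,fx=s,fy=s,interpolation=cv2.INTER_CUBIC)
        for k in range(u0//10*10+10,u1,10): cv2.putText(q,str(k),((k-u0)*s-8,8),0,.3,(0,0,255)); q[8:14,(k-u0)*s]=(0,0,255)
        for k in range(v0//10*10+10,v1,10): cv2.putText(q,str(k),(0,(k-v0)*s+3),0,.3,(0,0,255)); 
        c[:q.shape[0],x:x+q.shape[1]]=q; x+=q.shape[1]
    cv2.imwrite(out,c)
comp("scene0",[(320,435,185,330,4),(283,343,120,210,5)],"pics/s1.png")
comp("top0",[(265,400,165,270,4),(180,240,195,290,4)],"pics/t1.png")
for n,box in(("scene0",(283,343,120,210)),("top0",(180,240,195,290)),("scene0",(320,435,185,330)),("top0",(265,400,165,270))):
    f=load(n);P=cloud(f)[box[2]:box[3],box[0]:box[1]].reshape(-1,3)
    for lo,hi in((.165,.3),(.003,.02)):
        q=P[(P[:,2]>lo)&(P[:,2]<hi)]; print(n,lo,len(q),q.mean(0).round(3),q.min(0).round(3),q.max(0).round(3))
E
```

```text
scene0 0.165 943 [0.656 0.154 0.211] [ 0.606 -0.062  0.165] [0.746 0.246 0.29 ]
scene0 0.003 1513 [0.726 0.258 0.01 ] [0.585 0.114 0.003] [0.879 0.51  0.02 ]
top0 0.165 638 [0.651 0.189 0.22 ] [0.6   0.121 0.165] [0.746 0.245 0.3  ]
top0 0.003 1982 [0.709 0.179 0.01 ] [0.583 0.043 0.003] [0.877 0.292 0.02 ]
scene0 0.165 1551 [ 0.649 -0.172  0.192] [ 0.585 -0.323  0.165] [0.791 0.002 0.28 ]
scene0 0.003 5230 [ 0.663 -0.128  0.007] [ 0.447 -0.36   0.003] [0.878 0.209 0.02 ]
top0 0.165 1204 [ 0.642 -0.151  0.187] [ 0.586 -0.32   0.165] [0.747 0.006 0.244]
top0 0.003 4908 [ 0.661 -0.161  0.007] [ 0.458 -0.441  0.003] [0.879 0.058 0.02 ]
```

View pics/s1.png

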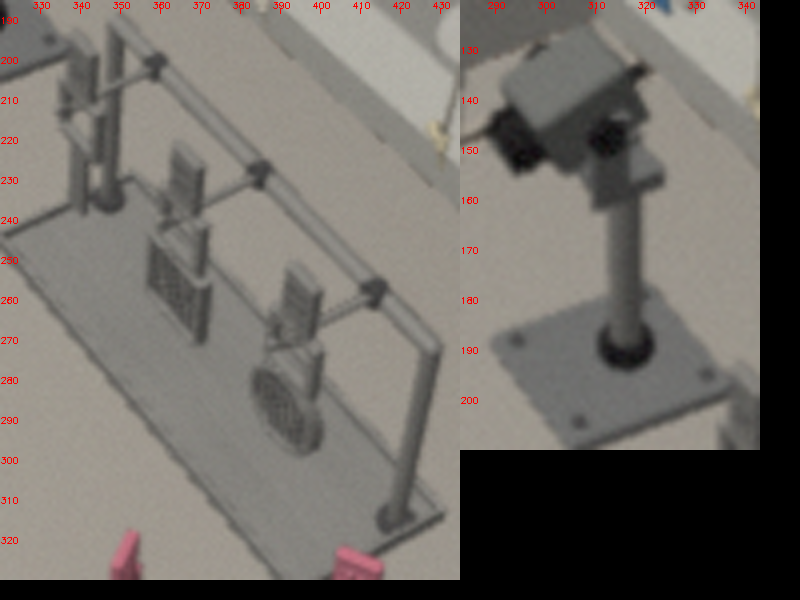

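View pics/t1.png

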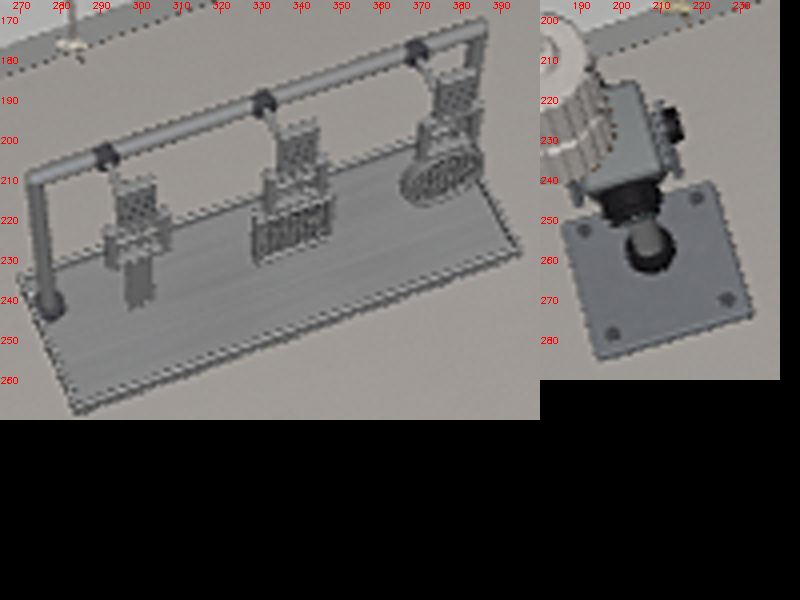

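In the crops the round frame hangs on the -y hook (tab top at scene (396,252), screen centre at scene (392,287), top (375,209)). The head's lens barrel points to scene (292,150), top (207,249). Next I'll fit poses from features and the depth cloud.

```bash
cat > fit.py <<'E'
from h import *
from scipy.optimize import least_squares as LS
fs,ft=load("scene0"),load("top0")
def tri(s,t):
    return LS(lambda X:np.r_[proj(fs,X)-s,proj(ft,X)-t],[.65,0,.15])
F={"clampS":((358,201),(291,204)),"clampM":((384,228),(330.5,191)),"clampR":((414,258),(369,178)),
"tabTL":((392.5,250.5),(374.2,183.2)),"tabTR":((400.5,254),(383.7,181.8)),"screenR":((391.7,287.5),(375.5,208.7)),
"base1":((289,188),(186,250)),"base2":((338,197),(233,273)),"base3":((305,210),(195,284.5)),"colfoot":((315.5,188.5),(208,258)),
"lens":((294,151),(207,249))}
for k,(s,t) in F.items():
    r=tri(s,t); print(k,r.x.round(4),"px",r.fun.round(1))
# head box fit
Ps=[]
for f,(a,b,c,d) in((fs,(290,325,122,160)),(ft,(190,222,210,247))):
    P=cloud(f)[c:d,a:b].reshape(-1,3); Ps.append(P[(P[:,2]>.17)&(P[:,2]<.26)])
def rot(yaw,tilt):
    c,s=np.cos(yaw),np.sin(yaw);C,S=np.cos(tilt),np.sin(tilt)
    # head -x points down by tilt: x axis up
    return np.array([[c,-s,0],[s,c,0],[0,0,1]])@np.array([[C,0,-S],[0,1,0],[S,0,C]])
H=np.array([.030,.025,.023])
def sd(q):
    a=abs(q)-H; return np.linalg.norm(np.maximum(a,0),axis=1)+np.minimum(a.max(1),0)
def fit(P,x0):
    return LS(lambda p:sd((P-[p[0],p[1],p[2]])@rot(p[3],p[4])),x0,loss="cauchy",f_scale=.0015)
for nm,P in(("s",Ps[0]),("t",Ps[1]),("both",np.vstack(Ps))):
    best=min((fit(P,[.65,.19,.21,y,.25]) for y in(-.6,0,.6)),key=lambda r:r.cost)
    r=sd((P-best.x[:3])@rot(*best.x[3:])); print(nm,len(P),best.x.round(4),"med",np.median(abs(r)).round(4),(abs(r)<.003).sum())
# tab
for nm,f,(a,b,c,d) in(("s",fs,(391,401,252,268)),("t",ft,(374,384,184,193))):
    P=cloud(f)[c:d,a:b].reshape(-1,3); P=P[(P[:,2]>.183)&(P[:,2]<.225)]; m=np.median(P,0);P=P[np.linalg.norm(P-m,axis=1)<.03]
    u,s,v=np.linalg.svd(P-P.mean(0)); print("tab",nm,len(P),P.mean(0).round(4),(s/len(P)**.5).round(4),v[2].round(3))
E
python3 fit.py
```

```text
clampS [ 0.667  -0.0484  0.1772] px [ 0. -0.  0.  0.]
clampM [ 0.663  -0.1584  0.1772] px [-0.1  0.1 -0.1 -0.2]
clampR [ 0.6619 -0.2698  0.1753] px [-0.4  0.4 -0.2 -0.6]
tabTL [ 0.6085 -0.2551  0.2231] px [ 0.5 -0.5  0.3  0.8]
tabTR [ 0.6068 -0.2782  0.2293] px [-1.2  1.1 -0.6 -1.8]
screenR [ 0.607  -0.2683  0.1042] px [-0.4  0.3 -0.2 -0.5]
base1 [0.68   0.2419 0.0421] px [ 12.8 -11.7   5.2  14.8]
base2 [ 0.6964  0.1414 -0.0195] px [-12.9  11.8  -5.6 -15.7]
base3 [ 0.6977  0.2524 -0.1119] px [ 0.9 -0.8  0.4  1. ]
colfoot [0.6951 0.1933 0.0209] px [-0.5  0.4 -0.2 -0.5]
lens [0.6253 0.1928 0.19  ] px [-1.1  1.  -0.4 -1.2]
s 761 [ 0.6628  0.1915  0.2092 -0.6425  0.289 ] med 0.0034 351
t 501 [ 0.662   0.1928  0.2068 -0.6052  0.325 ] med 0.0026 277
both 1262 [ 0.662   0.1924  0.2078 -0.6131  0.3314] med 0.0031 613
tab s 124 [ 0.6036 -0.2699  0.2076] [0.0117 0.0076 0.0023] [ 0.997  0.051 -0.05 ]
tab t 77 [ 0.6032 -0.2647  0.2072] [0.0114 0.0073 0.002 ] [-0.995  0.103 -0.01 ]
```

```bash
cat >> fit.py <<'E'
print("----")
for f,L in((ft,[(186.5,250),(222,240.5),(233,273),(195.5,284.5)]),(fs,[(289.5,188),(305,209),(338,197)])):
    Q=np.array([planeray(f,u,v,.008)[:2] for u,v in L]); print(Q.round(4).tolist(), "mid",((Q[0]+Q[2])/2).round(4))
    for i in range(len(Q)-1):
        e=Q[i+1]-Q[i]; print("  edge",np.linalg.norm(e).round(4),np.arctan2(e[1],e[0]).round(3))
P=np.vstack(Ps)
for y in np.arange(-.7,.71,.1):
    r=LS(lambda p:sd((P-[p[0],p[1],.21])@rot(y,p[2])),[.663,.192,.25],loss="cauchy",f_scale=.0015); print(y.round(2),r.cost,r.x.round(3))
# normals of local clusters in head
for nm,f,(a,b,c,d) in(("s",fs,(293,312,130,140)),("t",ft,(202,214,218,238))):
    q=cloud(f)[c:d,a:b].reshape(-1,3);q=q[(q[:,2]>.19)&(q[:,2]<.27)]
    u,s,v=np.linalg.svd(q-q.mean(0));print(nm,len(q),q.mean(0).round(3),v[2].round(3),s[2]/len(q)**.5)
f=fs
for X in([.662,.192,.21],): print(proj(fs,np.array(X)),proj(ft,np.array(X)))
E
python3 fit.py | sed -n '/----/,$p'
```

```text
----
[[0.749, 0.2394], [0.7376, 0.1388], [0.6289, 0.1458], [0.6374, 0.2503]] mid [0.689  0.1926]
  edge 0.1013 -1.683
  edge 0.1089 3.077
  edge 0.1048 1.49
[[0.6413, 0.2509], [0.6317, 0.1492], [0.74, 0.1384]] mid [0.6906 0.1947]
  edge 0.1022 -1.665
  edge 0.1088 -0.1
-0.7 0.002703958250651361 [0.663 0.191 0.306]
-0.6 0.002682191728687697 [0.664 0.192 0.312]
-0.5 0.0026878950558364262 [0.664 0.193 0.321]
-0.4 0.002696226523937366 [0.665 0.193 0.347]
-0.3 0.0027332923329890795 [0.665 0.193 0.363]
-0.2 0.0027695591017318083 [0.666 0.194 0.385]
-0.1 0.002787835311959683 [0.666 0.196 0.405]
-0.0 0.00280650118982574 [0.666 0.196 0.43 ]
0.1 0.0027971543119485165 [0.666 0.193 0.446]
0.2 0.002781196227835702 [0.666 0.193 0.451]
0.3 0.002780507807059903 [0.665 0.191 0.466]
0.4 0.0027720379141474957 [0.666 0.191 0.469]
0.5 0.0027862506130733543 [0.665 0.192 0.469]
0.6 0.002811780676565603 [0.665 0.193 0.517]
0.7 0.0028459286982747112 [0.666 0.192 0.493]
s 180 [0.659 0.197 0.231] [-0.292  0.133  0.947] 0.003228621463725658
t 177 [0.656 0.176 0.225] [ 0.391  0.701 -0.597] 0.004220819133805471
[304.46842342 141.52756186] [200.7024275  231.67757536]
```

```bash
cat > fit2.py <<'E'
from h import *
from scipy.optimize import least_squares as LS
fs,ft=load("scene0"),load("top0")
def rot(yaw,tilt):
    c,s=np.cos(yaw),np.sin(yaw);C,S=np.cos(tilt),np.sin(tilt)
    return np.array([[c,-s,0],[s,c,0],[0,0,1]])@np.array([[C,0,-S],[0,1,0],[S,0,C]])
a,b,h=.03,.025,.023
M=[(fs,(-a,b,h),(291.6,135.6)),(fs,(a,b,h),(307.6,125)),(fs,(a,-b,h),(317,134.4)),(fs,(-a,-b,h),(301,145.6)),
(ft,(a,-b,h),(207,216.3)),(ft,(-a,-b,h),(211,238.8)),(ft,(-a,b,h),(192.5,241.8)),(fs,(-.05,0,0),(295,150)),(ft,(-.05,0,0),(203,248))]
if __name__=="__main__":
    res=lambda p:np.concatenate([[*(proj(f,p[:3]+rot(p[3],p[4])@X)-uv)] for f,X,uv in M])
    r=LS(lambda p:np.r_[res(p),(p[2]-.21)/.001],[.665,.192,.21,-.09,.3],loss="soft_l1"); print(r.x.round(4)); print(r.fun.round(1))
    p=r.x
    out=[]
    for f,(u0,v0,w,hh) in((fs,(280,115,60,60)),(ft,(180,200,60,60))):
        q=cv2.resize(f["p"][v0:v0+hh,u0:u0+w,::-1],None,fx=6.6,fy=6.6,interpolation=cv2.INTER_CUBIC)
        def P(X): return tuple(((proj(f,p[:3]+rot(p[3],p[4])@np.array(X))-[u0,v0]+.5)*6.6).astype(int).tolist())
        for i in range(8):
            for k in range(3):
                if not i>>k&1:
                    s=lambda i:[(a,b,h)[m]*(1 if i>>m&1 else -1) for m in range(3)]
                    cv2.line(q,P(s(i)),P(s(i|1<<k)),(0,0,255),1)
        cv2.line(q,P((-.03,0,0)),P((-.05,0,0)),(0,255,0),1); cv2.circle(q,P((-.05,0,0)),3,(0,255,0),1)
        out.append(q)
    cv2.imwrite("pics/box1.png",np.hstack(out))
E
python3 fit2.py
```

```text
[ 0.6728  0.1911  0.2099 -0.212   0.5036]
[ 0.2  0.9  2.2 -1.6 -0.5 -0.5 -3.   1.6 -0.1 -2.6  0.3 -0.7 -1.8 -0.1
 -2.   1.2  0.3  0.2 -0.1]
```

View pics/box1.png

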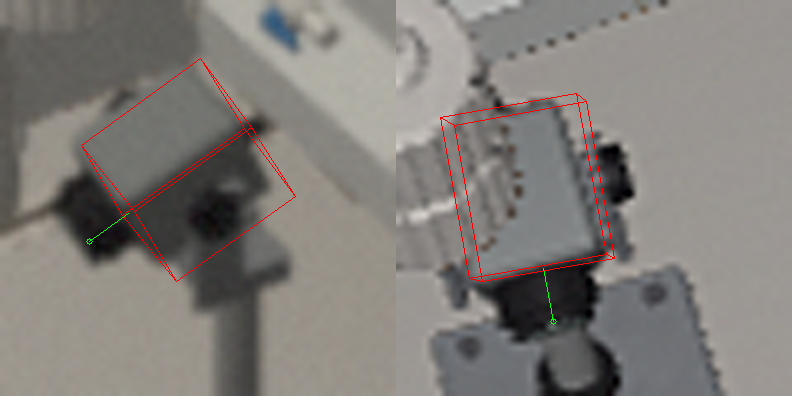

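The overlay shows the tilt overshooting: the back -y corner should be at scene (317,134) and top (204.5,215). The -y hinge knob appears at scene (312,147) and top (213,226). I'll refit with better corners.

```bash
cat > fit3.py <<'E'
from fit2 import *
M=[(fs,(-a,b,h),(292.1,136.7)),(fs,(a,b,h),(309.4,124.3)),(fs,(a,-b,h),(317.4,133.9)),(fs,(-a,-b,h),(299.7,146.8)),(fs,(a,-b,-h),(320.3,143)),
(ft,(a,-b,h),(204.5,215.2)),(ft,(-a,-b,h),(211.7,238.6)),(ft,(-a,b,h),(192.5,242)),(fs,(-.05,0,0),(293,148)),(ft,(-.05,0,0),(202.6,248.5))]
W=[1]*8+[.7]*2
r=LS(lambda X:np.r_[proj(fs,X)-(312.1,147.1),proj(ft,X)-(213.2,226.5)],[.65,.15,.2]);print("knob",r.x.round(4),r.fun.round(1))
for pr in(0,1):
    res=lambda p:np.concatenate([w*(proj(f,p[:3]+rot(p[3],p[4])@X)-uv) for w,(f,X,uv) in zip(W,M)])
    r=LS(lambda p:np.r_[res(p),(p[2]-.21)/.001,pr*(p[3]+.09)/.01],[.665,.192,.21,-.09,.3],loss="soft_l1"); print(r.x.round(4),np.sqrt(np.diag(np.linalg.inv(r.jac.T@r.jac))).round(3)); print(r.fun.round(1))
E
python3 fit3.py
python3 - <<'E'
import sys;sys.path.insert(0,'.')
from h import *
fs,ft=load("scene0"),load("top0")
for y in(.192,):
  for f in(fs,ft): 
    print(proj(f,np.array([.665,.192,.233])))
E
```

```text
knob [0.6643 0.1592 0.2107] [-0.3  0.3 -0.1 -0.4]
[ 0.6724  0.1931  0.2096 -0.1374  0.4628] [0.002 0.002 0.001 0.048 0.057]
[-1.  -0.2 -0.4 -1.1 -0.4 -0.6 -1.1  0.1  3.6  0.8  1.  -1.9 -0.2 -1.3
 -1.4  0.2 -0.3  2.2  0.9 -0.1 -0.4 -0. ]
[ 0.6718  0.1937  0.2095 -0.0919  0.4287] [0.002 0.001 0.001 0.01  0.048]
[-1.4 -0.1 -0.8 -1.1 -0.1 -0.8 -0.6 -0.1  3.3  0.7  0.4 -2.2  0.1 -1.9
 -0.9  0.4 -0.5  2.3  1.3 -0.1 -0.5 -0.2]
[305.24046107 134.20112871]
[198.72180741 225.84643068]
```

```bash
python3 - <<'E'
from h import *
from workcell import imaging
for n in("scene","top"):
    f=dict(load(n+"0")); D=np.stack([imaging.camera(n)[1] for _ in range(6)]+[f["d"]])
    print(n,"temporal std",np.median(D.std(0)))
    f["d"]=np.median(D,0); np.savez(n+"A.npz",**f)
fs,ft=load("sceneA"),load("topA")
def plane(f,quad,sh=.7,box=None):
    q=np.array(quad,float); q=q.mean(0)+(q-q.mean(0))*sh
    m=np.zeros((480*4,640*4),np.uint8); cv2.fillPoly(m,[((q+.5)*4).astype(int)],1); m=m[2::4,2::4]>0
    P=cloud(f)[m]; c=np.median(P,0)
    for _ in range(5):
        c=P.mean(0);n=np.linalg.svd(P-c)[2][2]; r=(P-c)@n; P=P[abs(r)<max(2.5*np.median(abs(r))*1.48,.001)]
    n=n*np.sign(n@(-f["R"].T@f["t"].ravel()-c)); return len(P),c.round(4),n.round(3),round(float(np.std((P-c)@n)),4)
for sh in(.6,.8):
    print("top-s",plane(fs,[(292.1,136.7),(309.4,124.3),(317.4,133.9),(299.7,146.8)],sh))
    print("top-t",plane(ft,[(204.5,215.2),(211.7,238.6),(200,241),(202,215.6)],sh))
    print("side-s",plane(fs,[(299.7,146.8),(317.4,133.9),(320,143),(306,154)],sh))
    print("tab-s",plane(fs,[(392.5,251),(400.5,254.5),(399,270),(391,266)],sh))
    print("tab-t",plane(ft,[(374.2,183.5),(383.7,182),(384.5,191),(375,193)],sh))
    print("rim-s",plane(fs,[(383,279),(393,280),(400,295),(390,294)],sh))
    print("rim-t",plane(ft,[(367,209),(384,205),(384,210),(367,213)],sh))
E
```

```text
scene temporal std 0.0024019568
top temporal std 0.0031478344
top-s (101, array([0.6608, 0.1894, 0.2323]), array([-0.374,  0.034,  0.927]), 0.001)
top-t (67, array([0.6534, 0.1817, 0.2294]), array([-0.366,  0.011,  0.931]), 0.0012)
side-s (69, array([0.6649, 0.1663, 0.216 ]), array([-0.333,  0.358,  0.872]), 0.0032)
tab-s (45, array([ 0.6026, -0.2733,  0.2101]), array([-1.   ,  0.002,  0.02 ]), 0.0005)
tab-t (33, array([ 0.6028, -0.2675,  0.2081]), array([-1.   , -0.001, -0.019]), 0.0009)
rim-s (47, array([ 0.6045, -0.2696,  0.1106]), array([-0.999,  0.037, -0.009]), 0.0004)
rim-t (31, array([ 0.6046, -0.2681,  0.1032]), array([-0.999,  0.004, -0.036]), 0.0009)
top-s (175, array([0.6616, 0.19  , 0.2324]), array([-0.368,  0.003,  0.93 ]), 0.0012)
top-t (119, array([0.6518, 0.1822, 0.2285]), array([-0.369, -0.062,  0.928]), 0.0014)
side-s (121, array([0.6658, 0.1677, 0.2148]), array([-0.292,  0.657,  0.695]), 0.0057)
tab-s (83, array([ 0.6033, -0.2725,  0.2096]), array([-0.996, -0.073,  0.05 ]), 0.0013)
tab-t (62, array([ 0.6048, -0.2689,  0.2053]), array([-0.915, -0.341, -0.218]), 0.0044)
rim-s (95, array([ 0.604 , -0.271 ,  0.1126]), array([-0.995,  0.072, -0.063]), 0.0009)
rim-t (54, array([ 0.6047, -0.2684,  0.1026]), array([-0.999,  0.032, -0.028]), 0.0009)
```

The two top-face fits agree on tilt ≈ 0.38 and yaw ≈ -0.09, with the head at (0.667, 0.192, 0.21). The tab is at about (0.607, -0.268, 0.205). Now I'll work out the approach.

```bash
cat > go.py <<'E'
import sys,numpy as np
from workcell import get_obs
from scipy.spatial.transform import Rotation as Ro
def frame(yaw,tilt):  # frame axes in world (x,y,z cols)
    return Ro.from_euler("ZY",[yaw,-tilt])
TOOL=Ro.from_matrix(np.array([[0,1,0],[1,0,0],[0,0,-1.]]))  # tool x=+y frame, y=+x frame, z=-z
def rel(pos,R):
    o=get_obs(); R0=Ro.from_quat(o["tool_rot"])
    c=[R0.inv()*R, R0.inv()*R*Ro.from_euler("z",np.pi)]
    r=min(c,key=lambda q:q.magnitude()).as_rotvec()
    print("t",o["clock"],"rv",r.round(4),"d",R0.inv().apply(np.array(pos)-o["eef_pos"]).round(4),"eef",o["eef_pos"].round(4),"w",round(o["grip_width"],4),"gf",round(float(o["grasp_force"]),1),"F",o["ft_force"].round(1),"j",o["joint_pos"].round(2))
if __name__=="__main__":
    a=[float(x) for x in sys.argv[1:]]; rel(a[:3],frame(a[3],a[4])*TOOL)
E
python3 go.py .607 -.268 .26 -.02 0; python3 -c "
from go import *
print(Ro.from_quat(get_obs()['tool_rot']).as_matrix().round(3))"
```

```text
t 0.7 rv [ 0.     0.    -1.257] d [ 0.5034 -0.0677 -0.0287] eef [ 0.1448 -0.4786  0.2314] w 0.0854 gf 0.0 F [-0.2 -0.4  0.6] j [-1.28  0.24  0.01  1.34 -0.    1.57]
[[ 0.957  0.29   0.   ]
 [ 0.29  -0.957 -0.   ]
 [-0.     0.    -1.   ]]
```

Request:
{"name": "drive_effector", "arguments": {"increments": "0 0 -0.1 0.04 0 -0.04 0.05\n0 0 -0.4 0.16 -0.02 -0.05 0.05\n0 0 -0.7 0.28 -0.04 -0.05 0.05\n0 0 -1.0 0.4 -0.055 -0.04 0.05\n0 0 -1.257 0.5034 -0.0677 -0.0287 0.05\n0 0 -1.257 0.5034 -0.0677 -0.0287 0.05\n0 0 -1.257 0.5034 -0.0677 -0.0287 0.05\n0 0 -1.257 0.5034 -0.0677 -0.0287 0.05\n0 0 -1.257 0.5034 -0.0677 -0.0287 0.05\n0 0 -1.257 0.5034 -0.0677 -0.0287 0.05"}}

```text
clock: 1.95
eef_pos: [0.6089, -0.266, 0.2582]
tool_rot: [0.713, 0.701, -0.0, -0.001]
ft_force: [0.1, -0.3, -0.2]
grip_width: 0.0501
grasp_force: 0.0
```

```bash
python3 go.py .607 -.268 .187 -.02 0
```

```text
t 1.95 rv [-0.0015 -0.0009  0.0038] d [-0.0021 -0.0018  0.0712] eef [ 0.6089 -0.266   0.2582] w 0.0501 gf 0.0 F [ 0.1 -0.3 -0.2] j [-0.41  0.59  0.6   1.58  0.    1.17]
```

Request:
{"name": "drive_effector", "arguments": {"increments": "0 0 0.004 -0.001 -0.001 0.03 0.05\n0 0 0.004 -0.002 -0.002 0.055 0.05\n0 0 0.004 -0.002 -0.002 0.0705 0.05\n0 0 0.004 -0.002 -0.002 0.0705 0.05"}}

```text
clock: 2.45
eef_pos: [0.6037, -0.2702, 0.1885]
tool_rot: [0.716, 0.698, -0.001, -0.001]
ft_force: [0.5, 0.4, 0.4]
grip_width: 0.0504
grasp_force: 0.0
```

```bash
python3 - <<'E'
from workcell import imaging; import cv2,numpy as np
a=imaging.camera("scene")[0][215:315,350:450,::-1]; b=imaging.camera("top")[0][150:250,330:430,::-1]
cv2.imwrite("pics/pre.png",cv2.resize(np.hstack([a,b]),None,fx=4,fy=4,interpolation=cv2.INTER_CUBIC))
E
```

```text
(no output)
```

View pics/pre.png

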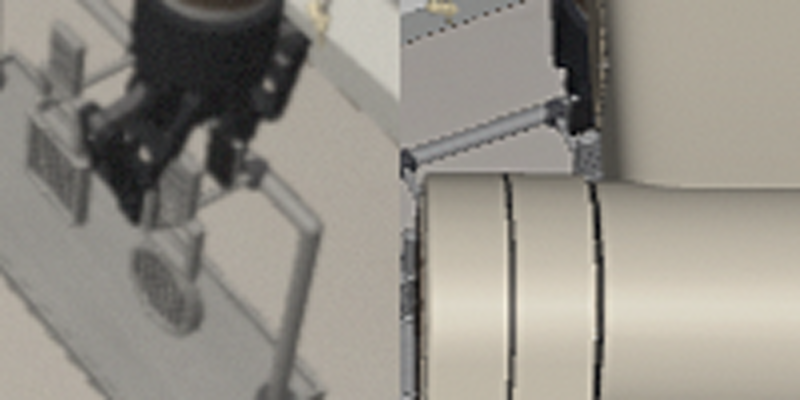

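The fingers straddle the tab (left crop, around (178,190)), so I'll close.

Request:
{"name": "drive_effector", "arguments": {"increments": "0 0 0 0 0 0 0.02\n0 0 0 0 0 0 0.0\n0 0 0 0 0 0 0.0\n0 0 0 0 0 0 0.0\n0 0 0 0 0 0 0.0\n0 0 0 0 0 0 0.0"}}

```text
clock: 3.3
eef_pos: [0.6056, -0.2702, 0.1903]
tool_rot: [0.716, 0.699, 0.0, 0.001]
ft_force: [0.7, -0.8, 5.0]
grip_width: 0.0074
grasp_force: 59.9
```

```bash
python3 go.py .607 -.268 .187 -.02 0;python3 go.py .607 -.268 .187 -.02 0
```

```text
t 3.3 rv [ 0.0019  0.0007 -0.0039] d [0.0022 0.0013 0.0033] eef [ 0.6056 -0.2702  0.1903] w 0.0074 gf 59.9 F [ 0.7 -0.8  5. ] j [-0.42  0.59  0.43  1.41  0.    1.18]
t 3.3 rv [ 0.0019  0.0007 -0.0039] d [0.0022 0.0013 0.0033] eef [ 0.6056 -0.2702  0.1903] w 0.0074 gf 59.9 F [ 0.7 -0.8  5. ] j [-0.42  0.59  0.43  1.41  0.    1.18]
```

Request:
{"name": "drive_effector", "arguments": {"increments": "0 0 0 0 0 -0.01 0\n0 0 0 0 0 -0.021 0\n0 0 0 0 0 -0.021 0\n0 0 0 0 -0.02 -0.021 0\n0 0 0 0 -0.05 -0.021 0\n0 0 0 0 -0.085 -0.021 0\n0 0 0 0 -0.12 -0.05 0\n0 0 0 0 -0.12 -0.10 0\n0 0 0 0 -0.12 -0.10 0"}}

```text
clock: 4.42
eef_pos: [0.4862, -0.2681, 0.2941]
tool_rot: [0.716, 0.698, 0.001, 0.004]
ft_force: [0.7, -0.1, -0.5]
grip_width: 0.0073
grasp_force: 59.4
```

```bash
python3 go.py .40 .0 .3 -.09 .38; python3 - <<'E'
from workcell import imaging; import cv2,numpy as np
a=imaging.camera("scene")[0][120:350,240:450,::-1]
cv2.imwrite("pics/lift.png",cv2.resize(a,None,fx=2.5,fy=2.5,interpolation=cv2.INTER_CUBIC))
E
```

```text
t 4.425 rv [-0.372  -0.0088  0.0653] d [ 0.2659 -0.0927 -0.0077] eef [ 0.4862 -0.2681  0.2941] w 0.0073 gf 59.4 F [ 0.7 -0.1 -0.5] j [-0.5   0.33  0.29  1.52  0.    1.09]
```

View pics/lift.png

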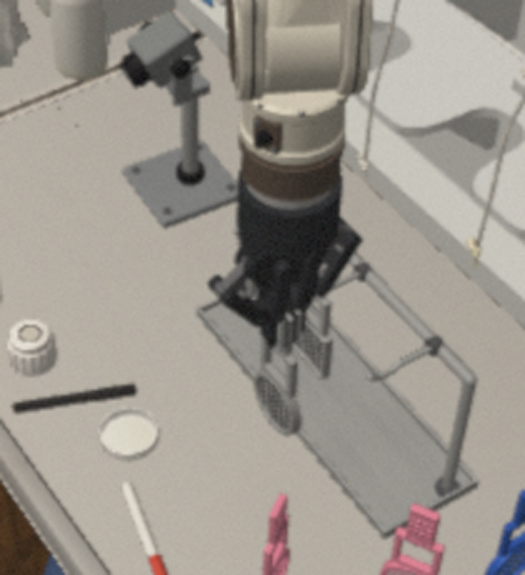

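The frame is off its hook (now bare at crop (405,360)) and held by its tab, and the other frames are still hanging. I'll move to a standoff in front of the lens and measure the screen there.

```bash
cat > tgt.py <<'E'
from go import *
head=np.array([.667,.192,.21]); yaw,tilt=-.09,.38
def target(dist,L=.082,off=(0,0,0)):
    F=frame(yaw,tilt); return head+F.apply([-.05-dist,0,0])+F.apply(np.array([0,0,L])+off),F*TOOL
if __name__=="__main__":
    d=float(sys.argv[1]); p,R=target(d); print("target",p.round(4)); rel(p,R)
E
python3 tgt.py .17; python3 -c "
from go import *
print(Ro.from_quat(get_obs()['tool_rot']).as_matrix().round(3), frame(-.09,.38).as_matrix().round(3))"
```

```text
target [0.4332 0.2131 0.2045]
t 4.475 rv [-0.3755 -0.0104  0.0653] d [ 0.4795 -0.0646  0.0858] eef [ 0.4858 -0.2676  0.2917] w 0.007 gf 59.3 F [ 0.2 -0.9 -1.3] j [-0.5   0.33  0.29  1.52  0.    1.09]
[[ 0.024  1.     0.004]
 [ 1.    -0.024 -0.002]
 [-0.002  0.004 -1.   ]] [[ 0.925  0.09  -0.369]
 [-0.083  0.996  0.033]
 [ 0.371  0.     0.929]]
```

Request:
{"name": "drive_effector", "arguments": {"increments": "-0.05 0 0.01 0.04 -0.03 0 0\n-0.1 0 0.02 0.09 -0.05 0 0\n-0.15 0 0.03 0.15 -0.06 0 0\n-0.2 -0.005 0.04 0.21 -0.064 0.01 0\n-0.25 -0.007 0.05 0.27 -0.064 0.02 0\n-0.3 -0.009 0.06 0.33 -0.064 0.03 0\n-0.34 -0.01 0.065 0.39 -0.064 0.045 0\n-0.3755 -0.0104 0.0653 0.45 -0.0646 0.065 0\n-0.3755 -0.0104 0.0653 0.4795 -0.0646 0.0858 0\n-0.3755 -0.0104 0.0653 0.4795 -0.0646 0.0858 0"}}

```text
clock: 5.72
eef_pos: [0.4296, 0.2149, 0.2]
tool_rot: [0.724, 0.665, 0.123, 0.136]
ft_force: [-1.1, -1.2, -0.9]
grip_width: 0.0074
grasp_force: 59.5
```

Request:
{"name": "drive_effector", "arguments": {"increments": "0 0 0 0 0 0 0\n0 0 0 0 0 0 0"}}

```text
clock: 5.98
eef_pos: [0.4323, 0.2129, 0.2042]
tool_rot: [0.726, 0.662, 0.127, 0.137]
ft_force: [-0.5, -0.0, -0.8]
grip_width: 0.0076
grasp_force: 59.5
```

```bash
python3 tgt.py .17; python3 - <<'E'
from h import *
from workcell import imaging,get_obs
o=[]
for n in("scene","top"):
    f=dict(load(n+"0")); p,d=imaging.camera(n); D=[d]+[imaging.camera(n)[1] for _ in range(5)]
    f["p"]=p;f["d"]=np.median(D,0); np.savez(n+"B.npz",**f)
    from tgt import *
    P,R=target(.17); X=P-.082*frame(yaw,tilt).apply([0,0,1]); u,v=proj(f,X).astype(int); u0,v0=min(max(u-33,0),574),max(v-45,0); print(n,u0,v0)
    q=cv2.resize(p[v0:v0+90,u0:u0+66,::-1],None,fx=6,fy=6,interpolation=cv2.INTER_CUBIC)
    for k in range(0,66,10): cv2.putText(q,str(u0+k),(k*6+3,9),0,.35,(0,0,255))
    for k in range(10,90,10): cv2.putText(q,str(v0+k),(0,k*6+6),0,.35,(0,0,255))
    o.append(q)
cv2.imwrite("pics/hold.png",np.hstack(o))
E
```

```text
target [0.4332 0.2131 0.2045]
t 5.975 rv [-0.0038 -0.0015 -0.0022] d [ 0.0003  0.001  -0.    ] eef [0.4323 0.2129 0.2042] w 0.0076 gf 59.5 F [-0.5 -0.  -0.8] j [ 0.61 -0.   -0.42  0.86 -0.24  2.23]
scene 205 142
top 192 271
```

View pics/hold.png

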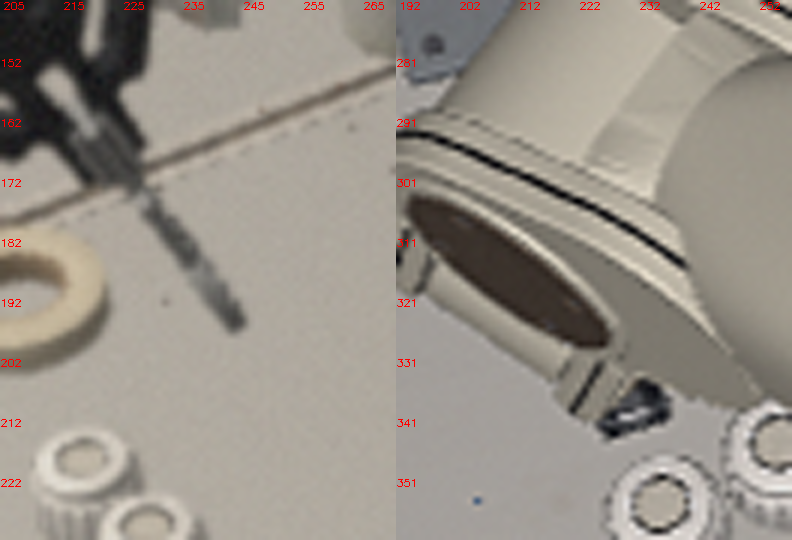

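Scene crop shows the frame nearly edge-on, running from the tab (223,167) to the lowest rim point (244.5,196.5). In the top view the arm hides it. I'll compare with the prediction.

```bash
python3 - <<'E'
from h import *
from tgt import *
f=load("sceneB"); o=get_obs(); R=Ro.from_quat(o["tool_rot"]); p=o["eef_pos"]
for l in(-.02,0,.016,.054,.082,.112): print(l,proj(f,p+R.apply([0,0,l])).round(1))
for x in(-.02,.02): print("rim y",proj(f,p+R.apply([x,0,.082])).round(1))
print("thick",proj(f,p+R.apply([0,.01,.082])).round(1))
P=cloud(f); c=P[150:200,215:250].reshape(-1,3); q=R.inv().apply(c-p); 
m=(abs(q[:,1])<.02)&(q[:,2]>.03)&(q[:,2]<.13)&(abs(q[:,0])<.045); q=q[m]; print(len(q))
for lo in np.arange(.03,.13,.01):
    s=q[(q[:,2]>=lo)&(q[:,2]<lo+.01)]; print(lo.round(2),len(s),np.median(s,0).round(4) if len(s) else "",(s.min(0).round(3),s.max(0).round(3)) if len(s) else "")
E
```

```text
-0.02 [220.7 164.9]
0 [224.3 169.6]
0.016 [227.1 173.3]
0.054 [233.6 181.9]
0.082 [238.3 188. ]
0.112 [243.1 194.3]
rim y [241.2 192.4]
rim y [235.4 183.6]
thick [241.3 185.8]
93
0.03 8 [-0.0184  0.0013  0.0353] (array([-0.02 , -0.003,  0.033]), array([0.017, 0.004, 0.04 ]))
0.04 14 [-0.0185  0.0015  0.0458] (array([-0.02 , -0.004,  0.041]), array([0.02 , 0.004, 0.049]))
0.05 12 [-0.0145  0.0038  0.0558] (array([-0.019, -0.005,  0.051]), array([0.016, 0.005, 0.059]))
0.06 18 [-0.0204  0.      0.0639] (array([-0.025, -0.004,  0.06 ]), array([-0.015,  0.005,  0.069]))
0.07 15 [-0.0259  0.0006  0.0746] (array([-0.027, -0.005,  0.07 ]), array([0.025, 0.005, 0.079]))
0.08 11 [-0.027   0.      0.0824] (array([-0.029, -0.004,  0.08 ]), array([0.027, 0.005, 0.09 ]))
0.09 10 [-0.0169  0.0039  0.0957] (array([-0.026, -0.003,  0.09 ]), array([0.027, 0.005, 0.1  ]))
0.1 5 [0.0098 0.0049 0.106 ] (array([-0.012,  0.004,  0.102]), array([0.02 , 0.005, 0.108]))
0.11 0  
0.12 0
```

```bash
cat >> fit3.py <<'E'
print("---")
for idx in(range(10),[0,1,2,3,5,6,7,8,9],[0,1,2,3,8],[5,6,7,9]):
    r=LS(lambda p:np.concatenate([W[i]*(proj(M[i][0],np.r_[p[:2],.21]+rot(-.09,.38)@M[i][1])-M[i][2]) for i in idx]),[.667,.192],loss="soft_l1"); print(r.x.round(4),r.fun.round(1))
E
python3 fit3.py | sed -n '/---/,$p'
```

```text
---
[0.6704 0.1935] [-1.7 -0.7 -0.7 -0.9  0.  -0.6 -0.9 -0.6  2.8  1.3  0.5 -2.2  0.3 -2.2
 -0.8  0.2 -1.   1.9  1.5  0. ]
[0.6707 0.1929] [-1.5 -0.6 -0.5 -0.9  0.2 -0.6 -0.7 -0.5  0.7 -2.4  0.4 -2.4 -0.6  0.
 -0.8  2.   1.6 -0.1]
[0.6711 0.1903] [-0.8 -0.1  0.2 -0.4  0.9 -0.1  0.  -0.  -0.4  2.3]
[0.6672 0.1953] [ 0.2 -0.9 -0.  -0.9 -1.1  1.5  1.3  0.9]
```

```bash
sed -i 's/\[.667,.192,.21\]/[.668,.1935,.21]/; s/L=.082/L=.081/' tgt.py; python3 tgt.py .1
```

```text
target [0.4993 0.2087 0.2296]
t 6.575 rv [-0.0044 -0.002  -0.0005] d [0.001  0.0724 0.0007] eef [0.4319 0.2138 0.2037] w 0.0072 gf 59.5 F [-0.6  0.2 -1.5] j [ 0.61  0.   -0.42  0.86 -0.24  2.23]
```

Request:
{"name": "drive_effector", "arguments": {"increments": "-0.002 0 0 0.001 0.02 0 0\n-0.003 -0.001 0 0.001 0.045 0 0\n-0.003 -0.001 0 0.001 0.065 0 0\n-0.003 -0.001 0 0.001 0.072 0 0\n-0.003 -0.001 0 0.001 0.072 0 0\n-0.003 -0.001 0 0.001 0.072 0 0"}}

```text
clock: 7.32
eef_pos: [0.4978, 0.2087, 0.2295]
tool_rot: [0.725, 0.663, 0.127, 0.138]
ft_force: [-0.0, 0.3, -0.3]
grip_width: 0.0072
grasp_force: 59.5
```

```bash
python3 tgt.py .1; python3 - <<'E'
from h import *
from workcell import imaging,get_obs
from tgt import *
o=[];ob=get_obs()
for n,(u0,v0) in(("scene",(250,112)),("top",(150,195))):
    f=dict(load(n+"0")); p,d=imaging.camera(n); D=[d]+[imaging.camera(n)[1] for _ in range(7)]
    f["p"]=p;f["d"]=np.median(D,0); np.savez(n+"C.npz",**f)
    q=cv2.resize(p[v0:v0+75,u0:u0+80,::-1],None,fx=5,fy=5,interpolation=cv2.INTER_CUBIC)
    def P(X): return tuple(((proj(f,X)-[u0,v0]+.5)*5).astype(int).tolist())
    F=frame(yaw,tilt)
    for k in range(24): # lens ring r=18 guess, and axis
        pass
    cv2.line(q,P(head+F.apply([-.05,0,0])),P(head+F.apply([-.15,0,0])),(0,255,0),1)
    ring=[P(head+F.apply([-.15,.03*np.cos(a),.03*np.sin(a)])) for a in np.linspace(0,6.28,40)]
    cv2.polylines(q,[np.array(ring)],True,(0,0,255),1)
    for xx in(-.03,.03):
        cv2.polylines(q,[np.array([P(head+F.apply([xx,yy,zz])) for yy,zz in((-.025,-.023),(.025,-.023),(.025,.023),(-.025,.023))])],True,(255,0,0),1)
    o.append(q)
cv2.imwrite("pics/fin.png",np.hstack(o))
f=load("sceneC");R=Ro.from_quat(ob["tool_rot"]);q=R.inv().apply(cloud(f)[100:200,230:330].reshape(-1,3)-ob["eef_pos"]);q=q[(abs(q[:,1])<.02)&(q[:,2]>.03)&(q[:,2]<.13)&(abs(q[:,0])<.045)]
print(len(q),q.min(0).round(4),q.max(0).round(4),np.percentile(q,[3,97],axis=0).round(4))
E
```

```text
target [0.4993 0.2087 0.2296]
t 7.325 rv [-0.0028 -0.0004  0.0002] d [0.0002 0.0015 0.0004] eef [0.4978 0.2087 0.2295] w 0.0072 gf 59.5 F [-0.   0.3 -0.3] j [ 0.51  0.08 -0.26  0.91 -0.21  2.14]
76 [-0.0279 -0.0049  0.0309] [0.0312 0.0047 0.0985] [[-0.0266 -0.0048  0.0342]
 [ 0.0091  0.0045  0.093 ]]
```

View pics/fin.png

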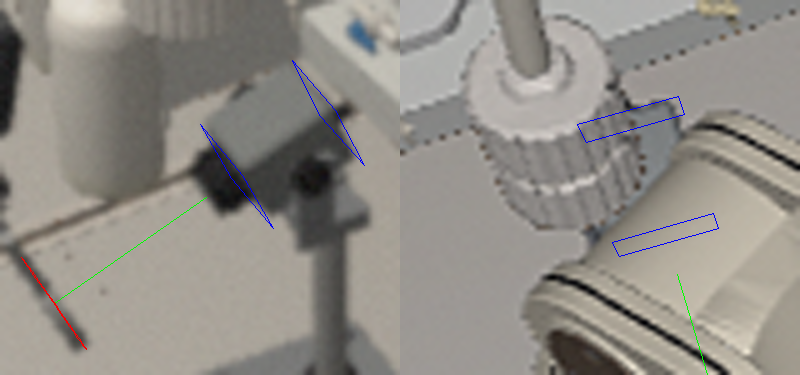

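The scene view shows the frame matching its predicted ring (45,300), but the modelled lens end at (207,198) looks about 3 px low against the dark barrel near (212,180). I'll fit the barrel silhouette numerically.

```bash
cat > lens.py <<'E'
from h import *
fs,ft=load("scene0"),load("top0")
for f,(a,b,c,d) in((fs,(284,324,122,164)),(ft,(188,222,210,256))):
    g=f["p"].mean(2)[c:d,a:b]; print("   ","".join(str((a+i)%10) for i in range(b-a)))
    for i,r in enumerate(g): print(c+i,"".join("#" if v<45 else "+" if v<75 else ":" if v<100 else "." if v<120 else " " for v in r))
E
python3 lens.py
```

```text
4567890123456789012345678901234567890123
122 ::::::::::::::::::::::::::.             
123 :::::::::::::::::::::::::.              
124 :::::::::::::::::::::::::.              
125 :::::::::::::::::::::.....              
126 :::::::::::::::::.........              
127 ::::::::::::::::.  ........             
128 ::::::::::::.:::............            
129 ::::::::::...:++:............           
130 :::::::...  .+:...............          
131 ::::...     ::.................   ..    
132 ::..       .....................  .:.   
133 ..         ....................::+++:.  
134           ....................::+###:.  
135          ....................::++#+:.   
136         ...................::+++++:     
137        ...................::++++++.     
138        .:...............::++++++++:     
139         ::.............::++++++++++.    
140         :::...........:++++++++++++:    
141        .++:.........::++++++++++++++.   
142      .++##+:.......::+++++++++::++++:   
143      :#####+:....::+++++++++++:::+++:   
144     .+######+:..::++++++++#####++++:.   
145    .+#######++::++++
[... 1963 characters left out ...]
38    .            ...::+#+ .::      
239   :.         ...:+++++#.  :       
240 +.:.     ....++#######:          .
241 :+:.  ...:+##########:        ....
242 :+::.::+##############    ........
243 ::::+++###############+......:++:.
244 ::+ :+################+......:+++.
245 .:+  .+###############+......:++:.
246  :.    +##############. ......:...
247        :##############............
248      ..:#########+#+#+............
249   .:...:#######:+++++. ...........
250 :....... :###++++:::+:............
251 .:++:....:##::::..::++:...........
252 .:++:.....  . :::::::+#+..........
253 .:++:.........:::::::+##+.........
254 ..::.........:+:::::::+##. .......
255 .............+#:::::::+##+........
```

```bash
cat > fit4.py <<'E'
from fit2 import *
M=[(fs,(-a,b,h),(291,137.5)),(fs,(a,b,h),(308.5,124.2)),(fs,(a,-b,h),(317,133)),(fs,(-a,-b,h),(298,146.5)),(fs,(-.05,0,0),(290.9,149.7)),(fs,(-a,-b,-h),(304,155)),
(ft,(a,-b,h),(204.3,215)),(ft,(-a,-b,h),(211.3,239)),(ft,(-a,b,h),(192.5,242)),(ft,(-.05,0,0),(202.5,249))]
W=[1,1,1,1,1,.4,1,1,.7,1]
def go(st,sy):
    return LS(lambda p:np.r_[np.concatenate([w*(proj(f,p[:3]+rot(p[3],p[4])@X)-uv) for w,(f,X,uv) in zip(W,M)]),(p[2]-.21)/.001,(p[3]+.09)/sy,(p[4]-.38)/st],[.667,.192,.21,-.09,.38],loss="soft_l1")
for st,sy in((.015,.02),(1,1)):
    r=go(st,sy);p=r.x; print(p.round(4),"lens",(p[:3]+rot(p[3],p[4])@[-.05,0,0]).round(4),"scr",(p[:3]+rot(p[3],p[4])@[-.15,0,0]).round(4));print(r.fun.round(1))
from tgt import *
print("used lens",(head+frame(yaw,tilt).apply([-.05,0,0])).round(4),"scr",(head+frame(yaw,tilt).apply([-.15,0,0])).round(4))
E
python3 fit4.py
```

```text
[ 0.6696  0.1953  0.2095 -0.0998  0.3816] lens [0.6234 0.1999 0.1909] scr [0.531  0.2091 0.1536]
[-1.1 -1.6 -0.3 -0.9 -0.3  0.2  0.1 -0.4  0.1  0.9  0.1  0.7  0.2 -1.3
 -0.  -1.8 -1.1  0.6  1.5  0.2 -0.5 -0.5  0.1]
[ 0.6704  0.1948  0.2097 -0.146   0.4304] lens [0.6255 0.2014 0.1888] scr [0.5356 0.2146 0.1471]
[-0.8 -1.5  0.  -1.  -0.7  0.4 -0.4 -0.1  0.5  1.   0.2  0.7  0.8 -1.1
 -0.4 -1.1 -1.5  0.5  0.8  0.2 -0.3 -0.1  0.1]
used lens [0.6218 0.1977 0.1915] scr [0.5293 0.206  0.1544]
```

```bash
python3 - <<'E'
from h import *
Q=[]
q=np.array([(291,137.5),(308.5,124.2),(317,133),(298,146.5)]); 
for sh in(.6,.75):
  for n in("A","B","C","ABC"):
    f=dict(load("scene"+n[0])); f["d"]=np.mean([load("scene"+k)["d"] for k in n],0)
    Z=q.mean(0)+(q-q.mean(0))*sh; m=np.zeros((1920,2560),np.uint8); cv2.fillPoly(m,[((Z+.5)*4).astype(int)],1); P=cloud(f)[m[2::4,2::4]>0]
    for _ in range(5):
        c=P.mean(0);nn=np.linalg.svd(P-c)[2][2];nn*=np.sign(nn[2]);r=(P-c)@nn;P=P[abs(r)<.003]
    x=c[0]+((nn@[0,.194-c[1],.21-c[2]])+.023)/-nn[0]
    print(sh,n,len(P),nn.round(3),"tilt",np.arccos(nn[2]).round(3),"x_hinge",x.round(4))
E
sed -i 's/\[.668,.1935,.21\]; yaw,tilt=-.09,.38/[.669,.195,.21]; yaw,tilt=-.097,.382/' tgt.py; python3 tgt.py .1
```

```text
0.6 A 99 [-0.358  0.05   0.932] tilt 0.37 x_hinge 0.6671
0.6 B 99 [-0.377  0.044  0.925] tilt 0.39 x_hinge 0.6666
0.6 C 99 [-0.371  0.054  0.927] tilt 0.385 x_hinge 0.667
0.6 ABC 99 [-0.37   0.036  0.928] tilt 0.381 x_hinge 0.6668
0.75 A 156 [-0.363  0.024  0.932] tilt 0.372 x_hinge 0.6671
0.75 B 156 [-0.364  0.038  0.931] tilt 0.375 x_hinge 0.6667
0.75 C 156 [-0.365  0.025  0.931] tilt 0.374 x_hinge 0.6669
0.75 ABC 156 [-0.365  0.021  0.931] tilt 0.374 x_hinge 0.6669
target [0.4993 0.2087 0.2296]
t 8.125 rv [-0.0014 -0.0009 -0.0005] d [0.     0.0004 0.0007] eef [0.4988 0.2088 0.2301] w 0.0069 gf 59.5 F [ 0.2 -0.  -0.9] j [ 0.51  0.08 -0.26  0.91 -0.21  2.14]
```

```bash
sed -i 's/^head=.*/head=np.array([.668,.1948,.21]); yaw,tilt=-.095,.378/' tgt.py; python3 tgt.py .1
```

```text
target [0.4995 0.2109 0.2299]
t 8.125 rv [ 0.0005 -0.0028  0.0042] d [0.0022 0.0004 0.0004] eef [0.4988 0.2088 0.2301] w 0.0069 gf 59.5 F [ 0.2 -0.  -0.9] j [ 0.51  0.08 -0.26  0.91 -0.21  2.14]
```

Request:
{"name": "drive_effector", "arguments": {"increments": "0 -0.002 0.004 0.002 0.001 0 0\n0 -0.002 0.004 0.002 0.001 0 0\n0 -0.002 0.004 0.002 0.001 0 0\n0 -0.002 0.004 0.002 0.001 0 0\n0 -0.002 0.004 0.002 0.001 0 0\n0 -0.002 0.004 0.002 0.001 0 0"}}

```text
clock: 8.88
eef_pos: [0.4998, 0.2106, 0.2305]
tool_rot: [0.727, 0.661, 0.127, 0.139]
ft_force: [-0.5, 0.3, -1.4]
grip_width: 0.007
grasp_force: 59.5
```

```bash
python3 tgt.py .1; python3 - <<'E'
from workcell import imaging; import cv2
a=imaging.camera("scene")[0][110:340,210:450,::-1]
cv2.imwrite("pics/end.png",cv2.resize(a,None,fx=2.5,fy=2.5,interpolation=cv2.INTER_CUBIC))
E
```

```text
target [0.4995 0.2109 0.2299]
t 8.875 rv [ 0.0006 -0.0007  0.0002] d [ 0.0002 -0.0006  0.0004] eef [0.4998 0.2106 0.2305] w 0.007 gf 59.5 F [-0.5  0.3 -1.4] j [ 0.52  0.09 -0.25  0.92 -0.21  2.15]
```

View pics/end.png

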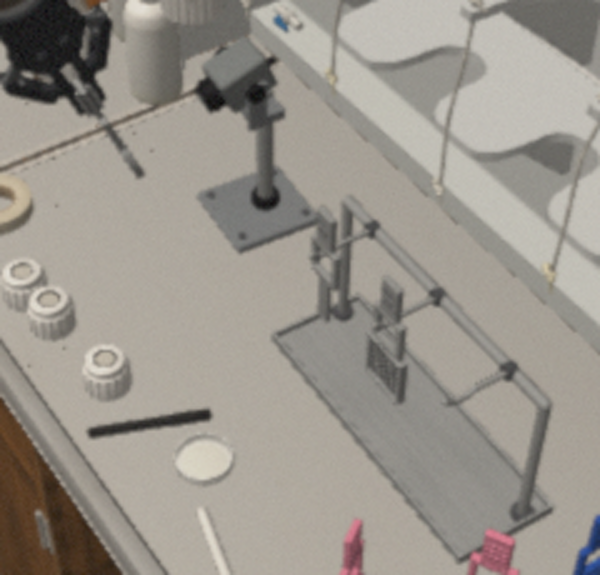

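The frame is held square in front of the lens (around (120,148)). The other two frames still hang on their hooks, and the camera and the bench items in view are undisturbed.

```bash
python3 -c "
from workcell import workorder
print(workorder.job_done())"
```

```text
the job is handed in; nothing more can be done
None
```

I handed the job in with the gripper holding the round frame still in front of the inspection camera: screen about 10 cm from the lens, leaned to match its tilt, tab up. I measured the lens position only to within about 2–3 mm, the last view showed the other two frames still hanging and the camera unmoved, and no verdict came back.

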